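Lock the chasing stand with its pin

ROBOT

A 7-joint arm with a two-finger parallel gripper is mounted at the origin on the work surface. World frame = base frame: x ahead of the robot, y to its left, z up, the work surface at z = 0. Lengths are in m, angles in rad, forces in N, time in s.
With the tool pointing down it reaches from about 0.425 to 0.825 m from the base axis. Payload 3.6 kg.
Tool frame: the origin (TCP) lies where the fingers leave the gripper's body, on its centre line; the fingertips stand 73 mm ahead of it and the grasp point (between the pads) lies 54 mm ahead of it; z points along the fingers, y is the line along which they close (so a half turn about z gives the same grasp; the last joint's range is limited). The gripper opens to 85 mm and grips with 20 to 120 N. Pads are 22 mm wide; open, the fingers measure 114 mm over their backs; the gripper's body (76 mm by 85 mm) begins 54 mm behind the grasp point. The pads swing forward as they close: fully open they stand 13 mm farther back than shut.
Start: joints at [-1.312, 0.615, -0.013, 1.423, 0.008, 1.103, -0.04], TCP at [0.183, 0.624, 0.304] pointing down, gripper open.
Joint ranges: [-3.12, 3.12], [-0.3, 2.06], [-1.34, 1.32], [0.26, 2.42], [-1.36, 4.5], [0.01, 1.98], [-2.84, 2.84]. Speed limits (rad/s): [2.79, 2.79, 3.14, 3.14, 3.14, 3.14, 3.14].

INTERFACE

Orientations are given as a unit quaternion [x, y, z, w].
In Python, from station import arm, snapshot, camera_info, ticket gives the robot as it stands. Calls block until the motion is done:
- arm.movep(position, orientation): joint-space move of the TCP to a pose.
- arm.line_to(position, velocity=0.15, ori=None): straight line of the TCP; ori=None keeps the orientation; velocity is the mean speed in m/s.
- arm.move_j(angles): joint-space move.
- arm.move_gripper(opening, effort=None): opening from 0.0 (shut) to 1.0 (fully open); effort is the grip in N (None keeps the last); returns when the fingers have stopped.
- arm.pause(seconds).
- arm.ik(position, orientation): joint angles nearest the present ones, or None.
- snapshot(name): name is "scene" or "top"; returns the picture (420x560x3 uint8, blue, green, red); there is no depth.
- camera_info(name): a dict with "fx", "fy", "cx", "cy" (pixels), "dist_coeffs" ([k1, k2, p1, p2, k3] as OpenCV has them; the pictures are not rectified), "R" (3x3) and "t" (3): a world point X has camera coordinates R X + t. Camera axes: x right, y down, z forward; pixel columns grow to the right and rows downward; lengths in m; the calibration is good to about 2 mm. A picture is of the moment at which its call begins. camera_info takes no time and is no camera call.
A pose or a line that the arm cannot do raises arm.MotionError and nothing moves.
- ticket.finish_job(): hands the job in; it is judged then, once.
Readings, each from a call of its own:
- arm.read_time(): time.
- arm.read_joint_positions(): joint angles.
- arm.read_dq(): joint speeds.
- arm.read_effort(): joint torques, N m.
- arm.read_tool_pos(): TCP position.
- arm.read_eef_rot(): TCP orientation.
- arm.read_ft_force(): force on the tool from outside, world axes, zero at the start.
- arm.read_wrist_torque(): the same for the moment, N m.
- arm.read_opening(): opening from 0.0 (shut) to 1.0 (fully open).
- arm.read_finger_force(): force on a finger pad.
Only numpy, scipy, OpenCV 4.12 (cv2) and the standard library are available. Lean on these libraries where they do the work, as an engineer would, in place of code of your own. Each camera call takes 0.05 s, during which the arm holds its last target. There are 200 camera calls.

TASK

The engraver's swivel stand must be locked before hammering starts. Take the locking pin - the one with the wide flat collar - out of the wooden tool block and put it down through the hole in the tray's lug and the matching hole of the stand's lug below, until it is fully home with its collar flat on the lug, and let go. Leave the other two tools standing in the tool block.

Things in the scene. Friction and masses are not known exactly. Their poses are not given: they have to be found in the camera images.
- pin_mid (a point): Steel locking pin, 220 g: round grip 22 mm wide, 50 high; under it a flat collar 46 wide, 6 thick; then a shank 14 wide, 55 long, tapered at the tip. Point: mid grip, 31 mm above the collar's underside, 86 above the tip; z up. Starts upright in a socket of a wooden block 60 mm high (3 tools in a row 65 mm apart), collar on its top. x runs along the row: close fingers across it. Lifts straight out.
- lug_hole (a point): Round vertical 28 mm hole in a 64 mm wide steel lug of the swivel tray (tray edge 75 mm away, its black slab and brass sheet 92 mm above the table). Point: hole centre on the lug's top face, 70 mm above the table; z up, y along the lug, away from the tray. Below this 10 mm thick lug, after a 10 mm gap, is the base's like lug, its hole in line within 3 mm. The tray need not be turned.
- drift_mid (a point): Another tool standing in the block: a steel drift with a plain round body 22 mm wide and 56 mm high, bevelled at the top, no collar (it would fall through the hole). Point: middle of its body, 28 mm above the block's top. Not to be moved.
- dome_mid (a point): Third tool standing in the block: a doming punch, a 22 mm wide round body ending in a 34 mm steel ball, 57 mm high, no collar. Point: on its axis, 28 mm above the block's top. Not to be moved.

How it is judged:
By the outcome, as a careful person would: the job done as asked, in the order asked, and still so for the second after the job is handed in, with the robot touching nothing.
It also fails if it takes over 32 s, if anything falls off the work surface, if the arm or the gripper's body presses on something with over 40 N, if the wrist force passes 120 N, or if a joint passes its speed limit or range.

## Working session

There is one attempt and no reset: what is moved stays moved. The work goes in short steps, each a Python script; the robot and the scene stay as the last script left them, time stands still between calls to the robot, and variables do not carry over. Pictures are saved under pics/ and viewed, at most 10 in all, crops included, and the job is handed in when it is done.

```bash
mkdir -p pics; ls; python3 - <<'E'
from station import arm, snapshot, camera_info
import cv2
for n in("scene","top"):
    cv2.imwrite(f"pics/{n}0.png",snapshot(n)); c=camera_info(n); print(n,c)
print(arm.read_time(),arm.read_eef_rot(),arm.read_tool_pos())
E
```

```text
pics
scene {'fx': 394.30367675506994, 'fy': 394.30367675506994, 'cx': 281.58835784336014, 'cy': 215.86781723904986, 'dist_coeffs': array([0.03208987, 0.        , 0.        , 0.        , 0.        ]), 'R': array([[-0.69237922,  0.72142149,  0.01272949],
       [ 0.39494345,  0.39369092, -0.83007658],
       [-0.60384657, -0.56970035, -0.5575041 ]]), 't': array([ 0.32157687, -0.14810239,  1.12418731])}
top {'fx': 517.1946523212191, 'fy': 517.1946523212191, 'cx': 271.8744763907604, 'cy': 212.87728898822252, 'dist_coeffs': array([0.0005912, 0.       , 0.       , 0.       , 0.       ]), 'R': array([[-3.55208268e-02, -9.99368631e-01, -7.80807552e-04],
       [-9.79304976e-01,  3.49634490e-02, -1.99347238e-01],
       [ 1.99248676e-01, -6.31632998e-03, -9.79928604e-01]]), 't': array([0.12412502, 0.55279169, 0.77957696])}
0.1 [ 1.42400764e-01  9.89808380e-01 -1.16745428e-03 -1.76498650e-04] [0.18308058 0.62312506 0.30284354]
```

View pics/scene0.png

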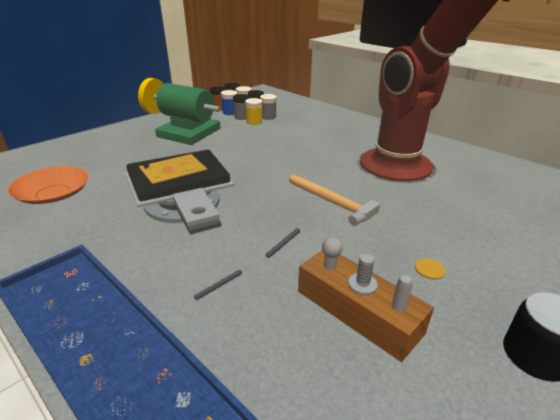

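View pics/top0.png

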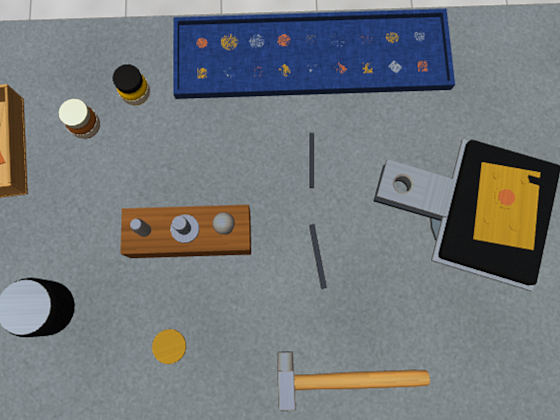

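The scene view shows the pin as the middle tool, at about (365,275), and the lug at (197,208). In the top view the collar is at about (184,228), the lug hole at (402,184), the dome at (223,223) and the drift at (138,227). I'll enlarge both for exact edges.

```bash
cat > h.py <<'E'
import numpy as np, cv2
from station import arm, snapshot, camera_info, ticket
def ray(n,uv):
    c=camera_info(n); K=np.array([[c["fx"],0,c["cx"]],[0,c["fy"],c["cy"]],[0,0,1]])
    p=cv2.undistortPoints(np.array([[uv]],float),K,c["dist_coeffs"])[0,0]
    R=np.array(c["R"]); return -R.T@c["t"], R.T@np.array([p[0],p[1],1])
def onz(n,uv,z):
    o,d=ray(n,uv); return o+d*(z-o[2])/d[2]
def pix(n,X):
    c=camera_info(n); K=np.array([[c["fx"],0,c["cx"]],[0,c["fy"],c["cy"]],[0,0,1]])
    return cv2.projectPoints(np.array([X],float),cv2.Rodrigues(np.array(c["R"]))[0],np.array(c["t"]),K,c["dist_coeffs"])[0][0,0]
E
python3 - <<'E'
from h import *
t=cv2.imread("pics/top0.png"); s=cv2.imread("pics/scene0.png")
a=t[195:265,115:260]; b=t[150:220,370:460]; c=s[230:330,290:435]; d=s[175:235,140:230]
r=lambda x,f:cv2.resize(x,None,fx=f,fy=f,interpolation=cv2.INTER_CUBIC)
o=np.zeros((600,800,3),np.uint8)
for im,x,y in((r(a,3),0,0),(r(b,4),440,0),(r(c,3),0,290),(r(d,4),440,290)):
    h,w=im.shape[:2]; o[y:y+h,x:x+w]=im[:600-y,:800-x]
cv2.imwrite("pics/crop.png",o)
print("collar",onz("top",(184,228),.066),"hole",onz("top",(402,184),.07))
print("dome",onz("top",(223,223),.1),"drift",onz("top",(136,225),.116))
E
```

```text
collar [0.53528573 0.24453661 0.066     ] hole [ 0.5937612  -0.10589532  0.07      ]
dome [0.53479828 0.17953502 0.1       ] drift [0.53340876 0.30762719 0.116     ]
```

View pics/crop.png

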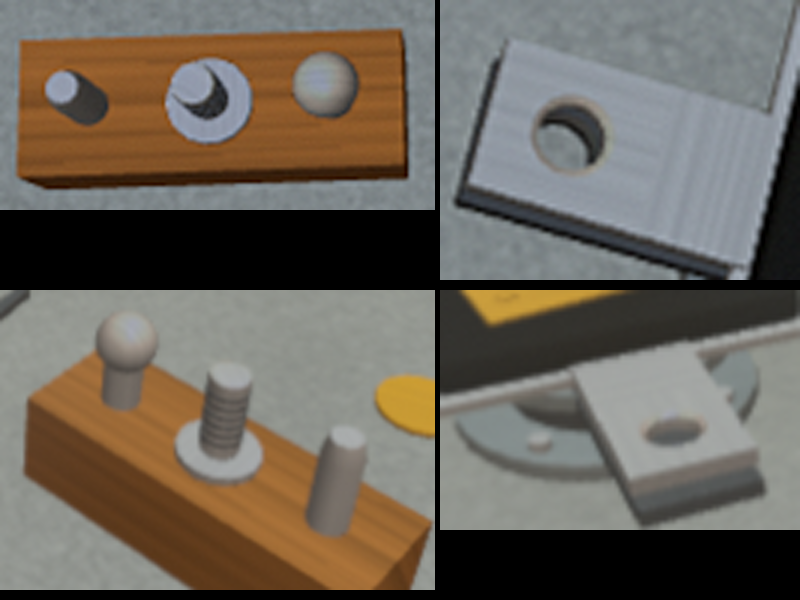

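The crop gives collar edges centred at top (184.2,228.0) and scene (362.6,281.7). The hole rim is centred at top (402.5,183.4) and scene (198.3,209.6). The pin stands in the middle of the block.

```bash
python3 - <<'E'
from h import *
print("collar",onz("top",(184.2,228.0),.066),onz("scene",(362.6,281.7),.066),"griptop",onz("top",(178.7,222.8),.116))
print("hole",onz("top",(402.5,183.4),.07),onz("scene",(198.3,209.6),.07))
for q in([.7071068,.7071068,0,0],[-.7071068,.7071068,0,0]):
    for p in([.535,.2445,.30],[.535,.2445,.149],[.595,-.106,.30],[.595,-.106,.159]): 
        j=arm.ik(p,q); print(None if j is None else np.round(j,2))
E
```

```text
collar [0.53527442 0.24421969 0.066     ] [0.53452119 0.24387632 0.066     ] griptop [0.5344729  0.24407352 0.116     ]
hole [ 0.59472416 -0.10678221  0.07      ] [ 0.59542544 -0.10521159  0.07      ]
[-0.69  0.54  0.37  1.62 -0.22  1.02 -0.26]
[-0.63  0.72  0.27  1.77 -0.29  0.69 -0.2 ]
[-0.18  0.59  0.54  1.58 -0.34  1.06  0.45]
[-0.06  0.73  0.34  1.72 -0.34  0.75  0.44]
[-0.19  0.55 -0.45  1.61  0.27  1.04  2.43]
[-0.19  0.75 -0.46  1.76  0.46  0.74  2.26]
[-0.45  0.79  1.13  1.59 -0.74  1.25 -2.32]
[-0.44  1.01  1.13  1.73 -1.02  1.11 -2.11]
```

```bash
python3 - <<'E'
from h import *
q=[.7071068,.7071068,0,0]; x,y=.5348,.2440
arm.movep([x,y,.26],q)
arm.line_to([x,y,.149],.12)
print(arm.read_ft_force(),arm.read_time())
arm.move_gripper(0.0,60)
print("open",arm.read_opening(),arm.read_finger_force(),arm.read_ft_force())
arm.line_to([x,y,.31],.12)
arm.line_to([.5950,-.1060,.31],.2)
print(arm.read_tool_pos(),arm.read_ft_force(),arm.read_opening(),arm.read_time())
a=snapshot("top");b=snapshot("scene")
cv2.imwrite("pics/t1.png",a);cv2.imwrite("pics/s1.png",b)
cv2.imwrite("pics/v1.png",np.hstack([cv2.resize(a,(400,300)),cv2.resize(b,(400,300))]))
E
```

```text
[-0.06257616  0.37163899  0.2775417 ] 3.0583
open 0.24188272217773085 58.53340208530426 [-0.30455169 -0.02191633  1.65276487]
[ 0.59509452 -0.10448273  0.30991293] [ 0.07449387  0.97570386 -2.61793997] 0.24256059808212105 7.0833
```

View pics/v1.png

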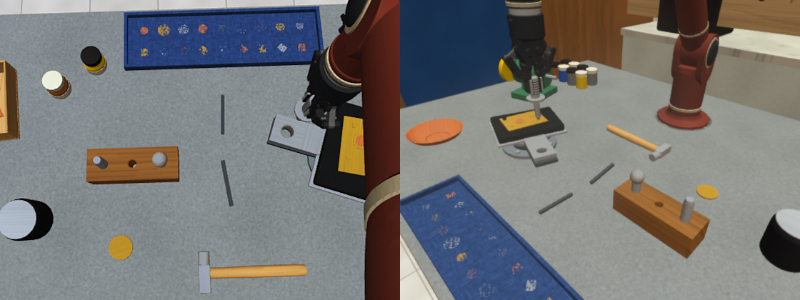

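The pin is held upright over the lug, and the dome and drift are still in the block with the socket empty. I'll lower until the tip is about 10 mm above the lug and look again.

```bash
python3 - <<'E'
from h import *
arm.line_to([.5950,-.1060,.224],.12); arm.pause(.3)
p=arm.read_tool_pos(); print(p,arm.read_ft_force(),arm.read_time())
a=snapshot("top");b=snapshot("scene")
cv2.imwrite("pics/t2.png",a);cv2.imwrite("pics/s2.png",b)
o=np.hstack([cv2.resize(a[130:230,360:460],(400,400),interpolation=2),cv2.resize(b[145:245,150:250],(400,400),interpolation=2)])
cv2.imwrite("pics/v2.png",o)
for n in("top","scene"):
  print(n,"collar,tip,hole expected",[pix(n,X) for X in([*p[:2],p[2]-.083],[*p[:2],p[2]-.144],[.595,-.106,.07])])
E
```

```text
[ 0.59522263 -0.10606663  0.22459643] [ 0.02013169  0.06034722 -2.71692826] 8.35
top collar,tip,hole expected [array([414.00553732, 170.65529186]), array([403.67188363, 181.40527482]), array([401.9989834 , 183.25053003])]
scene collar,tip,hole expected [array([194.10491356, 177.58557842]), array([197.5580929 , 204.89471967]), array([198.23685067, 209.36534429])]
```

View pics/v2.png

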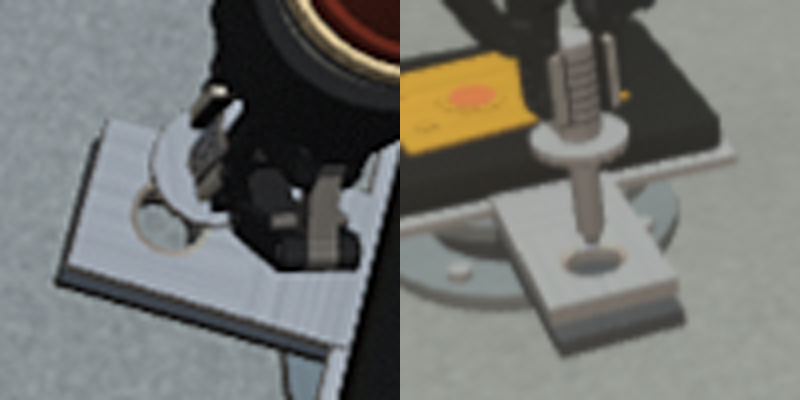

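In the scene view the tip at (198,205) is directly above the hole at (198,210), and the collar is at (194.6,178.5) as predicted. The pin is aligned to about 1 mm, so I'll lower it while watching the force.

```bash
python3 - <<'E'
from h import *
for z,v in [(.200,.06),(.185,.05),(.170,.05),(.164,.03)]+[(.164-.001*i,.02) for i in range(1,8)]:
    arm.line_to([.5950,-.1060,z],v); f=arm.read_ft_force(); p=arm.read_tool_pos()
    print(z,np.round(p,4),np.round(f,1))
    if f[2]>5 or np.hypot(*f[:2])>8: break
print(arm.read_time(),arm.read_opening())
a=snapshot("scene"); cv2.imwrite("pics/v3.png",cv2.resize(a[145:245,150:250],(400,400),interpolation=2))
E
```

```text
0.2 [ 0.5949 -0.1061  0.1995] [-0.6  0.6 -1.9]
0.185 [ 0.5948 -0.106   0.1846] [-0.  -0.7 -2.1]
0.17 [ 0.5948 -0.106   0.1695] [ 0.3  0.6 -2.7]
0.164 [ 0.5949 -0.106   0.1638] [ 0.3 -0.4 -2.3]
0.163 [ 0.595 -0.106  0.163] [ 0.3  0.2 -2.4]
0.162 [ 0.5949 -0.106   0.1619] [ 0.5 -0.9 -2.8]
0.161 [ 0.595  -0.106   0.1609] [ 0.4 -0.2 -2.2]
0.16 [ 0.5949 -0.106   0.1599] [ 0.2  0.3 -2.1]
0.159 [ 0.5952 -0.106   0.1594] [-0.2 -0.  -0. ]
0.158 [ 0.5952 -0.1061  0.1593] [-1.5 -0.1  6.5]
11.75 0.23796898981379647
```

View pics/v3.png

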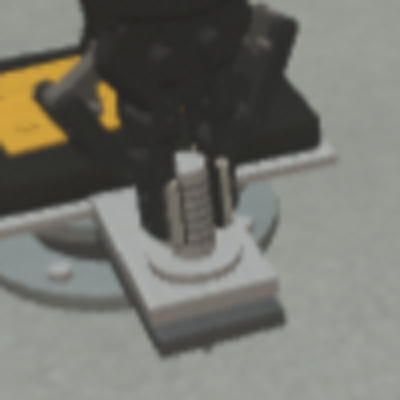

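The collar sits on the lug at the predicted height, so I'll release, retreat and check.

```bash
python3 - <<'E'
from h import *
arm.line_to([.5950,-.1060,.1595],.02)
arm.move_gripper(0.7); arm.line_to([.5950,-.1060,.30],.15)
arm.movep([.50,.05,.36],[.7071068,.7071068,0,0])
print(arm.read_time(),arm.read_ft_force(),arm.read_opening())
a=snapshot("top");b=snapshot("scene")
o=np.hstack([cv2.resize(a[130:230,360:460],(400,400),interpolation=2),cv2.resize(b[145:245,150:250],(400,400),interpolation=2)])
cv2.imwrite("pics/v4.png",o)
cv2.imwrite("pics/v5.png",b)
E
```

```text
14.3833 [ 1.03718657 -0.83126728 -0.57637722] 0.6991991295128976
```

View pics/v4.png

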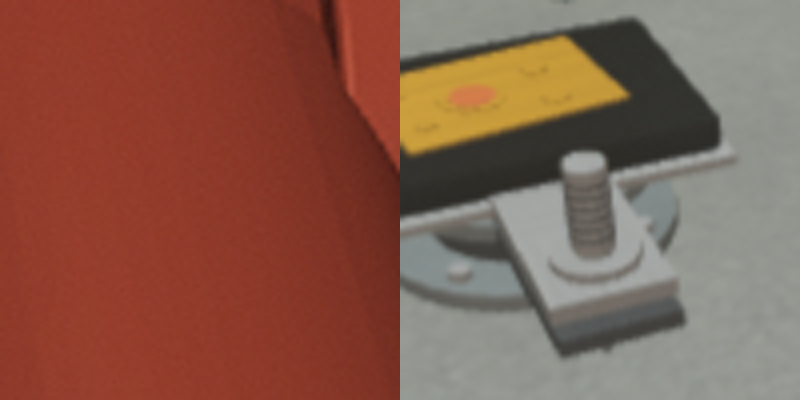

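View pics/v5.png

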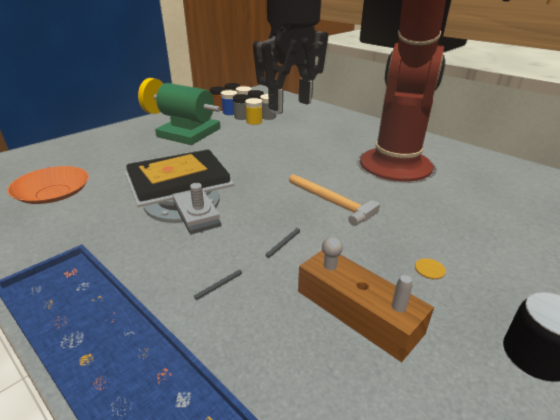

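The scene view shows the pin upright with its collar flat on the lug at (198,210), and its tip just visible below the lower lug. Both other tools stand in the block at (331,253) and (402,293), and the gripper is clear.

```bash
python3 -c "
from station import ticket
print(ticket.finish_job())"
```

```text
the job is handed in; nothing more can be done
None
```

The locking pin is fully home through both lugs with its collar flat on the tray's lug and has been let go; the other two tools still stand in the block, and the job was handed in at about 14.4 s.

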